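# Switch on the waste-disposer isolator beside the sink

### The job

Switch on the isolator beside the sink: slide its clear splash guard fully open, push the raised end of the rocker down with a fingertip until it snaps over and stays, then slide the guard fully shut again. The rocker can sit up to 12 mm higher or lower than its nominal place, so feel for it and work gently: do not lean hard on any part of the box, and leave the other kitchen things where they stand.

Things in the scene. Friction and masses are not known exactly. Their poses are not given: they have to be found in the camera images.
- switch_box: Grey plastic box fixed to the worktop, 130 (x) x 230 (y) x 86 mm high; origin at the centre of its underside, z up. Rails 8 mm wide along both long edges, tops at z 86, inner faces at x -57 and +57. Between them an open bay, y -30 to +109, floor at z 46 (black bezel to z 50), holds the rocker; the rest (y -115 to -30, top at z 80) is closed and the guard parks over it.
- guard_tab (a point): Centre of the guard's upright grey tab; axes as the box. Tab 44 (x) x 12 (y) x 28 mm tall, from z 90.5 to 118.5 above the worktop; push it from either side with shut fingers or pinch it across 12 mm. It stands mid-way on the guard, a clear plate 122 (x) x 104 (y) x 4 mm, underside at z 86.5. It moves with the guard; fully shut it lies at (0, +60) mm in the box frame.
- guard (a joint): How far the guard is open, in m: 0 = fully shut over the rocker, 0.095 = fully open; grows as it slides to the box's -y. Plain friction of about 3 N, no spring: it stays where it is left. Hard stops at both ends. Starts anywhere from shut to 12 mm ajar.
- rocker_seat (a point): Point fixed to the box at (0, 55, 70) mm: nominal middle of the rocker's top face, 6 mm above its hinge line (parallel to y). The true rocker lies up to 12 mm higher or lower, differently each time and not measured. White flat paddle 56 (x) x 40 (y) x 12 mm. Off, it leans 0.11 rad: the +x end (three fine grey ribs) stands 3 mm above its middle, the -x end as much below.
- rocker (a joint): Rocker angle in rad: 0 = off (+x end raised), 0.22 = on (+x end down), hard stops at both. Over-centre spring: pushed 20 to 25 mm from the hinge line it takes about 6 N at first, less and less up to the middle (0.11), then snaps over by itself and stays; pushing on after that bears hard on the stop.

How it is judged:
On the way, in this order (a step that is already met when the one before it is completed fails the run):
1. the guard is slid fully open (value of joint guard above 0.08 m and value of joint rocker below 0.06 rad), for 0.1 s.
2. the rocker is snapped over to on (value of joint rocker above 0.19 rad), for 0.2 s.
3. the guard is slid fully shut (value of joint guard below 0.004 m), for 0.2 s.
At the end, for the whole second after the job is handed in: The rocker stays on (above 0.19 rad) and the guard is shut to within 4 mm (value of joint rocker above 0.19 rad and value of joint guard below 0.004 m); the robot touches nothing.
It fails at once if the box, its guard or its rocker is pressed with more than 20 N (contact force between switch_box and anything else above 20 N).
It fails at once if the tumbler, canister or dipper is shifted by more than 15 mm (distance of any of tumbler, canister, dipper from where it was at the start of the episode above 0.015 m).
It also fails if it takes over 72 s, if anything falls off the work surface, if the arm or the gripper's body presses on something with over 40 N, if the wrist force passes 120 N, or if a joint passes its speed limit or range.

### The arm

A 7-joint arm with a two-finger parallel gripper is mounted at the origin on the work surface. World frame = base frame: x ahead of the robot, y to its left, z up, the work surface at z = 0. Lengths are in m, angles in rad, forces in N, time in s.
With the tool pointing down it reaches from about 0.35 to 0.9 m from the base axis. Payload 19.9 kg.
Tool frame: the origin (TCP) lies on the front face of the gripper's body, between the roots of the fingers; the fingertips stand 73 mm ahead of it and the grasp point (between the pads) lies 54 mm ahead of it; z points along the fingers, y is the line along which they close (so a half turn about z gives the same grasp; the last joint's range is limited). The gripper opens to 85 mm and grips with 20 to 120 N. Pads are 22 mm wide; open, the fingers measure 114 mm over their backs; the gripper's body (76 mm by 85 mm) begins 54 mm behind the grasp point. The pads swing forward as they close: fully open they stand 13 mm farther back than shut.
Start: joints at [-1.317, 0.417, -0.01, 1.614, 0.005, 1.111, -0.053], TCP at [0.182, 0.598, 0.304] pointing down, gripper open.
Joint ranges: [-2.81, 2.81], [-0.39, 2.02], [-1.27, 1.25], [0.06, 2.57], [-1.19, 4.33], [0.19, 2], [-2.82, 2.82]. Speed limits (rad/s): [1.89, 1.89, 2.39, 2.39, 3.01, 3.01, 3.01].

### API

Orientations are given as a unit quaternion [w, x, y, z].
In Python, from cell import get_state, vision, ctrl gives the robot as it stands.
- The arm moves only by the tool jog_arm, never from a script. Its argument "deltas" is text: rows parted by semicolons, each of 7 numbers parted by spaces: the closure in counts, from 0 (fully open) to 255 (shut), then the shift along the tool's x, y, z in cm, then the turn, a rotation vector about the tool's x, y, z in rad. In form: claw tx ty tz wx wy wz; .... A call has 1 to 12 rows; each row is the pose to reach, as a shift and turn from the pose commanded when the call began, along the tool's axes at that moment; what a row does not reach only later rows make up. A row lasts 1/8 s, in which the tool goes at most 62.5 mm and 10.7 degrees, less where a joint would pass 70% of its speed; a pose out of reach is approached as far as the arm can. A call with a gripper value outside its range is refused whole. The fingers move at their own pace and stop on an object; the grip force is fixed at half the most. Time passes only in rows, so rows that repeat a pose let the fingers close. It gives the time, the measured TCP pose, the force, the opening and the grip force at its end, in the units of the state.
- get_state(): the state, without advancing time (a new reading comes with each control period).
- vision.read_camera(name): name is "scene" or "top" or "wrist"; returns a dict with "image" (420x560x3 uint8, red, green, blue), "camera_matrix" (3x3 intrinsics, pixels), "k1" (the pictures are not rectified: a ray, as slopes to the right and down, at radius r is drawn at 1 + k1 r^2 times it, then the intrinsics apply), "xyz" and "rotation" of the camera in the world. Camera axes: x right, y up, looking along -z (the intrinsics and any distortion apply to the point x, -y, -z); pixel columns grow to the right and rows downward; lengths in m; the calibration is good to about 2 mm. A picture is of the moment at which its call begins. There is no depth.
- ctrl.sign_off(): hands the job in; it is judged then, once.
The state is a dict: "t": time; "joint_positions": joint angles; "joint_vel": joint speeds; "effort": joint torques, N m; "ee_pos": TCP position; "orientation": TCP orientation; "ft_force": force on the tool from outside, world axes, zero at the start; "moment": the same for the moment, N m; "gripper_width": opening from 0.0 (shut) to 1.0 (fully open); "gripper_force": force on a finger pad.
Only numpy, scipy, OpenCV 4.12 (cv2) and the standard library are available. Lean on these libraries where they do the work, as an engineer would, in place of code of your own. Each camera call takes 0.05 s, during which the arm holds its last target. There are 200 camera calls.

## Working session

There is one attempt and no reset: what is moved stays moved. The work goes in short steps, Python scripts to look and compute and a tool call to move; the robot and the scene stay as the last step left them, time stands still between calls to the robot, and variables do not carry over. Pictures are saved under pics/ and viewed, at most 10 in all, crops included, and the job is handed in when it is done.

Besides the shell and the picture viewer there is one more tool, called by a JSON object that holds its "op" and its "data", one argument or row to a line. jog_arm: Moves the arm, as the interface text tells. Its arguments: {"type":"object","properties":{"deltas":{"type":"string"}},"required":["deltas"]}

```bash
ls; mkdir -p pics; python3 - <<'E'
from cell import get_state, vision
import cv2
s=get_state(); print(s)
for n in("scene","top"):
    c=vision.read_camera(n); cv2.imwrite(f"pics/{n}0.png",c["image"][:,:,::-1]); print(n,c["camera_matrix"],c["k1"],c["xyz"],c["rotation"])
E
```

```text
pics
{'t': 0.0, 'joint_positions': array([-1.31751494,  0.41800946, -0.0102885 ,  1.61418516,  0.0047232 ,
        1.110673  , -0.05300501]), 'joint_vel': array([-2.85587501e-03, -1.55242414e-03, -1.88847019e-04,  1.33840526e-03,
       -6.51162377e-04,  7.26190839e-05, -1.39670092e-04]), 'effort': array([ 6.39588761e-04, -8.64432907e+01,  6.79209139e-01, -4.34889221e+01,
        1.91492331e-02,  7.57173199e-03, -3.85709598e-05]), 'ee_pos': array([0.18152327, 0.59779009, 0.30323351]), 'orientation': array([-3.26320091e-05,  1.46857424e-01,  9.89157472e-01, -6.25206770e-04]), 'ft_force': array([0.20481417, 0.81577134, 1.1444382 ]), 'moment': array([0.01399563, 0.02926125, 0.01165871]), 'gripper_force': 0.0, 'gripper_width': 0.9963655046191588}
scene [[403.06928399   0.         277.3646569 ]
 [  0.         403.06928399 216.14339782]
 [  0.           0.           1.        ]] -0.12275751110197533 [1.03260643 0.02585912 0.5038013 ] [0.65562453 0.31583687 0.3018384  0.61587103]
top [[543.82575878   0.         291.43019351]
 [  0.         543.82575878 216.71362993]
 [  0.           0.           1.        ]] -0.04973067781919045 [0.47960556 0.04675641 0.76896709] [-0.69546696 -0.05036688  0.01581085  0.71661629]
```

View pics/scene0.png

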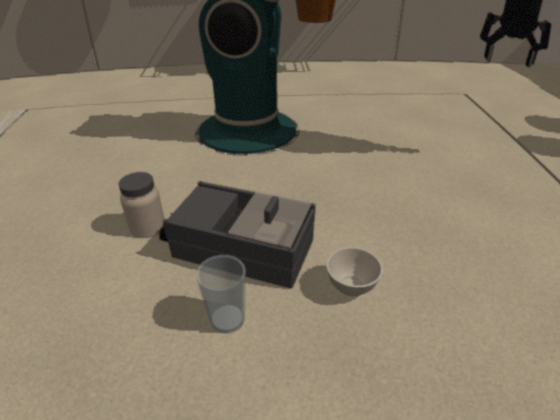

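View pics/top0.png

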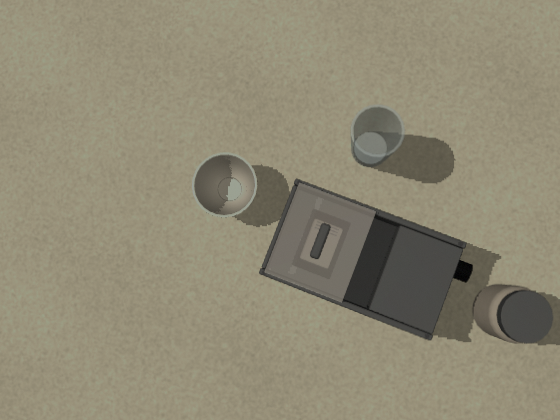

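Scene: the box spans about (163,185)-(315,280), with the tab at (271,210), tumbler (223,293), canister (140,205) and dipper (354,272). Top: box corners are near (297,181), (263,272), (431,338), (463,244). The tab is at (320,241), and the shut (+y) end is to the left.

```bash
cat > h.py <<'E'
import numpy as np, cv2
from scipy.spatial.transform import Rotation as R
from cell import get_state, vision
def cam(n):
    c=vision.read_camera(n); q=np.array(c["rotation"]); c["R"]=R.from_quat(q[[1,2,3,0]]).as_matrix() if q.size==4 else q
    return c
def ray(c,p):
    K=c["camera_matrix"]; D=np.array([c["k1"],0,0,0,0],float)
    u=cv2.undistortPoints(np.array([[p]],float),K,D)[0,0]
    d=c["R"]@np.array([u[0],-u[1],-1]); return np.array(c["xyz"]),d/np.linalg.norm(d)
def cast(c,p,z):
    o,d=ray(c,p); return o+d*(z-o[2])/d[2]
def tri(c1,p1,c2,p2):
    o1,d1=ray(c1,p1);o2,d2=ray(c2,p2)
    A=np.stack([d1,-d2],1); s=np.linalg.lstsq(A,o2-o1,rcond=None)[0]
    a,b=o1+s[0]*d1,o2+s[1]*d2; return (a+b)/2,np.linalg.norm(a-b)
def proj(c,P):
    v=c["R"].T@(np.array(P)-c["xyz"]); x=np.array([v[0],-v[1]])/-v[2]
    x*=1+c["k1"]*(x@x); K=c["camera_matrix"]; return K[:2,:2]@x+K[:2,2]
E
python3 - <<'E'
from h import *
a=cv2.imread("pics/top0.png")[165:345,250:480]; b=cv2.imread("pics/scene0.png")[170:290,155:325]
A=cv2.resize(a,None,fx=3.4,fy=3.3,interpolation=2)  # 782x594
cv2.imwrite("pics/ctop.png",np.clip(A*1.6,0,255).astype(np.uint8))
B=cv2.resize(b,None,fx=4.7,fy=4.7,interpolation=2)
cv2.imwrite("pics/cscene.png",np.clip(B*1.6,0,255).astype(np.uint8))
E
```

```text
(no output)
```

View pics/ctop.png

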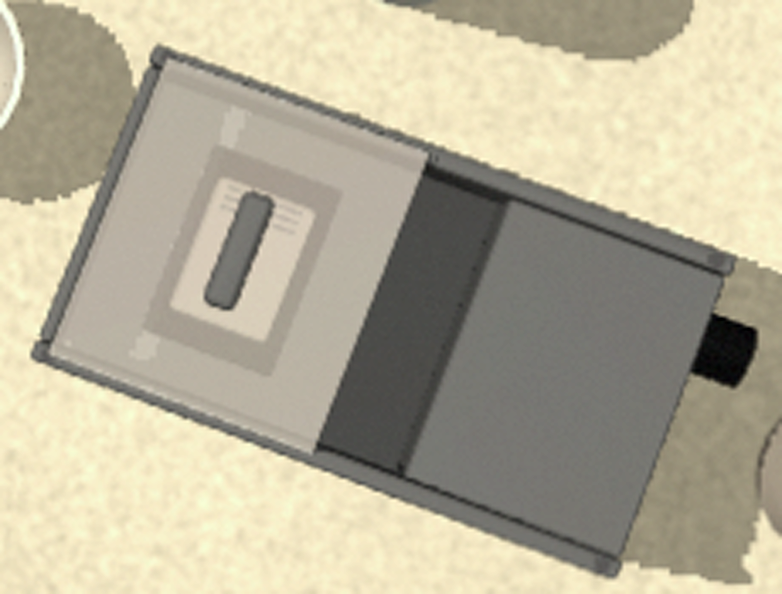

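View pics/cscene.png

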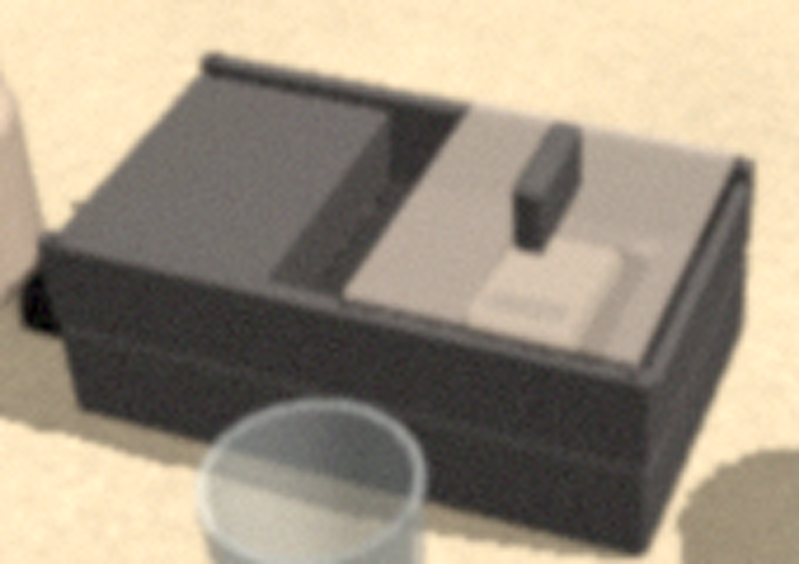

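The crops show the four box corners clearly in both views. In ctop they are (157,52), (38,352), (608,570) and (728,264), with the tab at about (238,251) and the ribs toward the upper edge. In cscene they are (648,375), (745,165), (210,62) and (47,240), with the tab top at about (547,157).

```bash
cat >> h.py <<'E'
E
python3 - <<'E'
from h import *
ct=cam("top"); cs=cam("scene")
f=lambda p,sx,sy,o:((p[0]+.5)/sx-.5+o[0],(p[1]+.5)/sy-.5+o[1])
T=[f(p,3.4,3.3,(250,165)) for p in [(157,52),(38,352),(608,570),(728,264),(240,250)]]
S=[f(p,4.7,4.7,(155,170)) for p in [(648,375),(745,165),(210,62),(47,240),(548,158)]]
P=[]
for a,b in zip(T,S):
    p,e=tri(ct,a,cs,b); c=cast(ct,a,.086); P.append(c); print(np.round(p,4),round(e,4),np.round(c,4),np.round(cast(cs,b,.086),4))
loc=np.array([(65,115),(-65,115),(-65,-115),(65,-115)])/1000
W=np.array(P[:4])[:,:2]; m=W.mean(0); H=(loc).T@(W-m); th=np.arctan2(H[0,1]-H[1,0],H[0,0]+H[1,1])
Rz=np.array([[np.cos(th),-np.sin(th)],[np.sin(th),np.cos(th)]])
print("centre",m,"yaw",th,"resid",np.round((W-m)@Rz-loc,4))
p=cast(ct,T[4],.1185)[:2]; print("tab local",(p-m)@Rz)
# guard -y edge (underside ~.088)
for q in[(430,160),(318,450)]: print("edge",(cast(ct,f(q,3.4,3.3,(250,165)),.0905)[:2]-m)@Rz)
for q in[(470,105),(345,298)]: print("edgeS",(cast(cs,f(q,4.7,4.7,(155,170)),.0905)[:2]-m)@Rz)
g=lambda x,y:np.round(m+Rz@np.array([x,y])/1000,4)
print("tab0",g(0,60),"rock",g(0,55),"+x22",g(22,55))
for n,p in dict(tumbler=(377,130),dipper=(225,185),canister=(525,316)).items(): print(n,cast(ct,p,.09),(cast(ct,p,.09)[:2]-m)@Rz)
s=get_state();print(R.from_quat(np.array(s["orientation"])[[1,2,3,0]]).as_matrix())
E
```

```text
[0.5897 0.0722 0.0901] 0.0002 [0.5904 0.0724 0.086 ] [0.5853 0.0725 0.086 ]
[0.4766 0.1188 0.0877] 0.0014 [0.4767 0.1197 0.086 ] [0.4744 0.1184 0.086 ]
[ 0.3899 -0.086   0.0855] 0.0016 [ 0.39   -0.0851  0.086 ] [ 0.3905 -0.0867  0.086 ]
[ 0.5025 -0.1342  0.0866] 0.0003 [ 0.5025 -0.1342  0.086 ] [ 0.5017 -0.1346  0.086 ]
[0.5116 0.0442 0.1202] 0.0001 [0.5133 0.044  0.086 ] [0.4651 0.0459 0.086 ]
centre [ 0.48989513 -0.00679507] yaw -0.4017192634852516 resid [[-0.0035 -0.0028]
 [ 0.0034 -0.0038]
 [ 0.0037  0.0039]
 [-0.0036  0.0027]]
tab local [0.00014104 0.05535232]
edge [0.05843948 0.00317936]
edge [-0.05801181  0.002438  ]
edgeS [-0.06006393  0.00088322]
edgeS [0.05895807 0.00399156]
tab0 [0.5134 0.0484] rock [0.5114 0.0438] +x22 [0.5316 0.0352]
tumbler [ 0.65074219 -0.03246784  0.09      ] [0.15808013 0.03926245]
dipper [0.58711986 0.16252272 0.09      ] [0.0232812  0.19385342]
canister [ 0.41289996 -0.20309591  0.09      ] [ 0.00588829 -0.21077857]
[[-9.56850144e-01  2.90581798e-01 -1.44237477e-04]
 [ 2.90581818e-01  9.56849813e-01 -8.00980685e-04]
 [-9.47368048e-05 -8.08331272e-04 -9.99999669e-01]]
```

{"op": "jog_arm", "data": {
  "deltas": "255 -12 -10 0 0 0 0.03; 255 -48 -40 2 0 0 0.107; 255 -48 -40 4 0 0 0.107; 255 -48 -40 4 0 0 0.107; 255 -48 -40 4 0 0 0.107; 255 -48 -40 4 0 0 0.107; 255 -48 -40 4 0 0 0.107; 255 -48 -40 4 0 0 0.107; 255 -48 -40 4 0 0 0.107; 255 -48 -40 4 0 0 0.107; 255 -48 -40 4 0 0 0.107; 255 -48 -40 4 0 0 0.107"
}}

```text
t: 1.7
ee_pos: [0.5245, 0.0759, 0.2637]
orientation: [-0.0, 0.2, 0.98, -0.0]
ft_force: [-0.2, 0.8, 0.2]
gripper_width: 0.002
gripper_force: 0.0
```

```bash
cat >> h.py <<'E'
M=np.array([.4899,-.0068]); TH=-.4017; c_,s_=np.cos(TH),np.sin(TH); RZ=np.array([[c_,-s_],[s_,c_]])
def st():
    s=get_state(); l=(np.array(s["ee_pos"])[:2]-M)@RZ
    r=R.from_quat(np.array(s["orientation"])[[1,2,3,0]]).as_matrix()
    print("t",round(s["t"],2),"local xyz mm",np.round(l*1000,1),np.round(s["ee_pos"][2]*1000,1),"yaw err",round(np.arctan2(-r[1,0],-r[0,0])-TH,4),"F",np.round(s["ft_force"],2),"Fbox",np.round(np.array(s["ft_force"])[:2]@RZ,2))
    return s
E
python3 - <<'E'
from h import *
s=st(); c=cam("scene"); i=np.clip(c["image"][:,:,::-1]*1.5,0,255).astype(np.uint8)
e=np.array(s["ee_pos"]); print([np.round(proj(c,e-[0,0,d]),1) for d in(0,.054,.073,.086)])
cv2.imwrite("pics/s1.png",cv2.resize(i[60:260,180:380],None,fx=3,fy=3,interpolation=2))
E
```

```text
t 1.7 local xyz mm [-0.5 89.7] 263.7 yaw err -0.0005 F [-0.18  0.77  0.24] Fbox [-0.47  0.64]
[array([293.1, 123.7]), array([292.5, 157.9]), array([292.3, 169.1]), array([292.1, 176.6])]
```

View pics/s1.png

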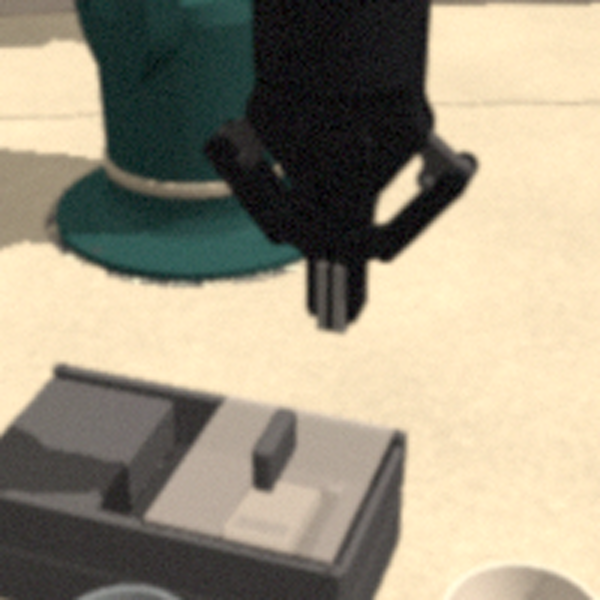

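The shut fingertips end at crop (334,330), or image (291,170), which agrees with 73 mm ahead of the TCP. The fingers are straight for about 35 mm above the tip and about 30 mm wide along y. Tab and box are untouched.

{"op": "jog_arm", "data": {
  "deltas": "255 0 0 4.5 0 0 0; 255 0 0 8 0 0 0; 255 0 0 9 0 0 0; 255 0 0 9 0 0 0; 255 0 -0.5 9 0 0 0; 255 0 -0.8 9 0 0 0; 255 0 -1 9 0 0 0; 255 0 -1 9 0 0 0"
}}

```text
t: 2.75
ee_pos: [0.5208, 0.0665, 0.1742]
orientation: [0.0, 0.2, 0.98, 0.0]
ft_force: [0.0, -0.0, 0.1]
gripper_width: -0.001
gripper_force: 0.0
```

```bash
python3 -c "
from h import *
st()"
```

```text
t 2.75 local xyz mm [-0.2 79.5] 174.2 yaw err -0.0004 F [ 0.02 -0.03  0.08] Fbox [ 0.03 -0.03]
```

{"op": "jog_arm", "data": {
  "deltas": "255 0 -0.1 0 0 0 0; 255 0 -0.2 0 0 0 0; 255 0 -0.3 0 0 0 0; 255 0 -0.4 0 0 0 0; 255 0 -0.5 0 0 0 0; 255 0 -0.6 0 0 0 0"
}}

```text
t: 3.5
ee_pos: [0.5185, 0.0613, 0.1739]
orientation: [0.0, 0.199, 0.98, 0.0]
ft_force: [2.1, 2.9, -2.0]
gripper_width: -0.002
gripper_force: 1.5
```

```bash
python3 -c "
from h import *
st()"
```

```text
t 3.5 local xyz mm [-0.3 73.9] 173.9 yaw err 0.0003 F [ 2.12  2.86 -2.03] Fbox [0.83 3.46]
```

{"op": "jog_arm", "data": {
  "deltas": "255 0 -0.3 0 0 0 0; 255 0 -0.7 0 0 0 0; 255 0 -1.2 0 0 0 0; 255 0 -1.7 0 0 0 0; 255 0 -2.2 0 0 0 0; 255 0 -2.7 0 0 0 0; 255 0 -3.2 0 0 0 0; 255 0 -3.7 0 0 0 0; 255 0 -4.2 0 0 0 0; 255 0 -4.7 0 0 0 0; 255 0 -5.2 0 0 0 0; 255 0 -5.5 0 0 0 0"
}}

```text
t: 5.0
ee_pos: [0.4968, 0.0101, 0.174]
orientation: [0.0, 0.2, 0.98, -0.0]
ft_force: [2.6, 2.3, -1.5]
gripper_width: -0.001
gripper_force: 1.6
```

```bash
python3 -c "
from h import *
st()"
```

```text
t 5.0 local xyz mm [-0.3 18.3] 174.0 yaw err -0.0003 F [ 2.64  2.32 -1.53] Fbox [1.53 3.17]
```

{"op": "jog_arm", "data": {
  "deltas": "255 0 -0.4 0 0 0 0; 255 0 -0.8 0 0 0 0; 255 0 -1.2 0 0 0 0; 255 0 -1.6 0 0 0 0; 255 0 -1.9 0 0 0 0; 255 0 -2.1 0 0 0 0; 255 0 -2.3 0 0 0 0; 255 0 -2.4 0 0 0 0; 255 0 -2.5 0 0 0 0; 255 0 -2.5 0 0 0 0"
}}

```text
t: 6.25
ee_pos: [0.487, -0.0126, 0.1739]
orientation: [-0.0, 0.2, 0.98, -0.0]
ft_force: [2.0, 1.5, 0.3]
gripper_width: 0.0
gripper_force: 1.0
```

```bash
python3 -c "
from h import *
st()"
```

```text
t 6.25 local xyz mm [-0.4 -6.5] 173.9 yaw err -0.0002 F [1.98 1.52 0.34] Fbox [1.23 2.18]
```

{"op": "jog_arm", "data": {
  "deltas": "255 0 -0.1 0 0 0 0; 255 0 -0.2 0 0 0 0; 255 0 -0.2 0 0 0 0; 255 0 0.2 0 0 0 0; 255 0 1 0 0 0 0; 255 0 1.5 -1 0 0 0; 255 0 2 -3 0 0 0; 255 -1 4.5 -3 0 0 0; 255 -2.7 6.5 -3 0 0 0; 255 -2.7 6.5 -3 0 0 0; 255 -2.7 6.5 -3 0 0 0"
}}

```text
t: 7.62
ee_pos: [0.537, 0.0365, 0.2041]
orientation: [-0.0, 0.2, 0.98, -0.0]
ft_force: [0.1, -0.0, 0.2]
gripper_width: 0.002
gripper_force: 0.0
```

```bash
python3 - <<'E'
from h import *
st(); c=cam("scene"); i=np.clip(c["image"][:,:,::-1]*1.5,0,255).astype(np.uint8)
print([proj(c,[*(M+RZ@np.array([x,y])),.0905]) for x,y in[(.061,.017),(-.061,.017)]], proj(c,[*(M+RZ@np.array([0,-.035])),.1185]))
cv2.imwrite("pics/s2.png",cv2.resize(i[130:290,150:330],None,fx=3.7,fy=3.7,interpolation=2))
E
```

```text
t 7.62 local xyz mm [26.4 58.2] 204.1 yaw err -0.0004 F [ 0.08 -0.04  0.15] Fbox [ 0.09 -0.  ]
[array([234.97947325, 235.59741254]), array([263.14433234, 193.33960021])] [220.50370757 193.60056962]
```

View pics/s2.png

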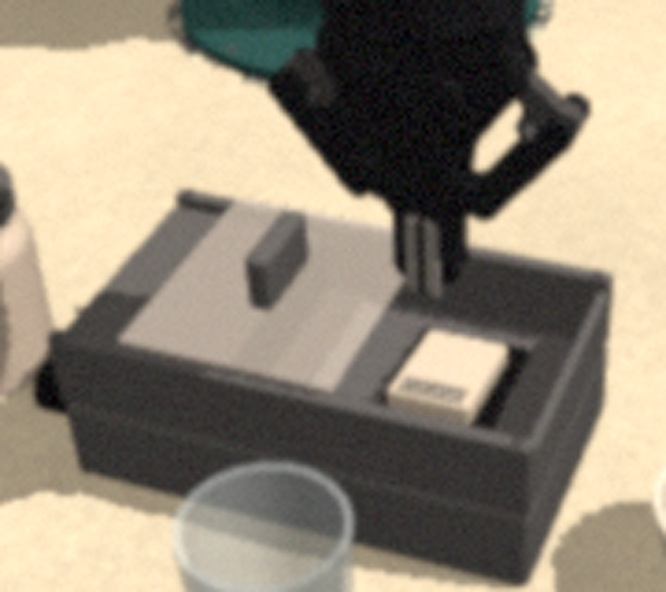

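The guard is now parked at the -y end. Its leading corner is at crop (338,390), the tab at (278,240), and the rocker is exposed with its ribs at (433,388), still off. The guard looks 85–90 mm open, so I'll check that in the top view and also triangulate the rocker top.

```bash
python3 - <<'E'
from h import *
c=cam("top"); g=cv2.cvtColor(c["image"],cv2.COLOR_RGB2GRAY); ys=np.arange(-110,-60,3)
print("y",ys)
for x in(-45,-25,0,25,45):
    print(x,[int(cv2.getRectSubPix(g,(1,1),tuple(map(float,proj(c,[*(M+RZ@np.array([x,y])/1000),.0905]))))[0,0]) for y in ys])
i=np.clip(c["image"][165:345,250:480,::-1]*1.6,0,255).astype(np.uint8)
cv2.imwrite("pics/t2.png",cv2.resize(i,None,fx=3.4,fy=3.3,interpolation=2))
E
```

```text
y [-110 -107 -104 -101  -98  -95  -92  -89  -86  -83  -80  -77  -74  -71
  -68  -65  -62]
-45 [54, 54, 54, 55, 57, 58, 59, 60, 60, 60, 61, 62, 61, 63, 63, 64, 65]
-25 [49, 50, 52, 51, 54, 54, 55, 56, 56, 57, 59, 60, 61, 60, 61, 62, 62]
0 [48, 47, 48, 48, 48, 48, 51, 52, 53, 53, 55, 55, 56, 56, 58, 59, 60]
25 [56, 54, 55, 54, 49, 46, 47, 48, 48, 49, 49, 50, 51, 53, 53, 55, 55]
45 [82, 80, 74, 85, 85, 85, 85, 86, 86, 87, 76, 50, 47, 49, 49, 51, 51]
```

View pics/t2.png

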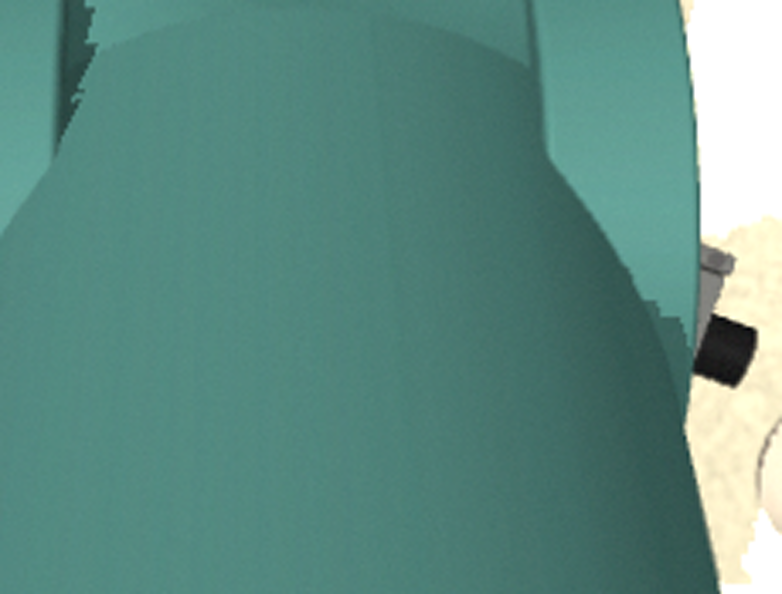

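The top view is blocked by the arm, so I'll use the scene pixels instead, calibrated against the first scene picture.

```bash
python3 - <<'E'
from h import *
c=cam("scene"); f=lambda p,s,o:((p[0]+.5)/s-.5+o[0],(p[1]+.5)/s-.5+o[1])
L=lambda p,z:np.round(((cast(c,p,z)[:2]-M)@RZ)*1000,1)
print("tab before",L(f((548,158),4.7,(155,170)),.1185),"after",L(f((278,240),3.7,(150,130)),.1185))
print("-y near corner before",L(f((345,298),4.7,(155,170)),.0905),"after",L(f((122,343),3.7,(150,130)),.0905))
for z in(.060,.065,.07,.075,.08,.085): print("rocker +x top corners, z",z,L(f((390,390),3.7,(150,130)),z),L(f((472,408),3.7,(150,130)),z),"-x",L(f((425,328),3.7,(150,130)),z),L(f((508,345),3.7,(150,130)),z))
E
```

```text
tab before [-2.2 54.6] after [  0.  -27.1]
-y near corner before [59.  4.] after [ 59.3 -78.3]
rocker +x top corners, z 0.06 [17.1 31.8] [16.4 71.1] -x [-30.4  30.5] [-31.2  72.1]
rocker +x top corners, z 0.065 [22.4 34.1] [21.7 73. ] -x [-24.6  32.9] [-25.4  74. ]
rocker +x top corners, z 0.07 [27.7 36.5] [27. 75.] -x [-18.8  35.3] [-19.6  75.9]
rocker +x top corners, z 0.075 [33.  38.9] [32.3 76.9] -x [-12.9  37.7] [-13.7  77.9]
rocker +x top corners, z 0.08 [38.3 41.2] [37.6 78.8] -x [-7.1 40.1] [-7.9 79.8]
rocker +x top corners, z 0.085 [43.6 43.6] [42.9 80.8] -x [-1.3 42.4] [-2.  81.7]
```

{"op": "jog_arm", "data": {
  "deltas": "255 -0.3 0 3 0 0 0; 255 -0.3 0 4.5 0 0 0; 255 -0.3 0 5 0 0 0; 255 -0.3 0 5.1 0 0 0; 255 -0.3 0 5.2 0 0 0; 255 -0.3 0 5.3 0 0 0; 255 -0.3 0 5.4 0 0 0; 255 -0.3 0 5.4 0 0 0"
}}

```text
t: 8.78
ee_pos: [0.5401, 0.0356, 0.1499]
orientation: [-0.0, 0.2, 0.98, -0.0]
ft_force: [0.5, -0.6, -0.3]
gripper_width: -0.002
gripper_force: 0.0
```

```bash
python3 -c "
from h import *
st()"
```

```text
t 8.78 local xyz mm [29.7 58.7] 149.9 yaw err -0.0 F [ 0.49 -0.59 -0.28] Fbox [ 0.68 -0.35]
```

Tip at about 77 mm with no contact. Now I'll feel downward 1 mm at a time.

{"op": "jog_arm", "data": {
  "deltas": "255 0 0 0.1 0 0 0; 255 0 0 0.2 0 0 0; 255 0 0 0.3 0 0 0; 255 0 0 0.3 0 0 0"
}}

```text
t: 9.28
ee_pos: [0.5401, 0.0355, 0.1468]
orientation: [-0.0, 0.2, 0.98, -0.0]
ft_force: [0.1, -0.0, -0.4]
gripper_width: 0.004
gripper_force: 0.0
```

{"op": "jog_arm", "data": {
  "deltas": "255 0 0 0.1 0 0 0; 255 0 0 0.2 0 0 0; 255 0 0 0.2 0 0 0"
}}

```text
t: 9.65
ee_pos: [0.5401, 0.0355, 0.1448]
orientation: [-0.0, 0.2, 0.98, -0.0]
ft_force: [1.2, -0.2, 0.4]
gripper_width: 0.002
gripper_force: 0.0
```

{"op": "jog_arm", "data": {
  "deltas": "255 0 0 0.1 0 0 0; 255 0 0 0.1 0 0 0"
}}

```text
t: 9.9
ee_pos: [0.5401, 0.0356, 0.1439]
orientation: [0.0, 0.2, 0.98, -0.0]
ft_force: [0.1, -0.4, -0.2]
gripper_width: -0.001
gripper_force: 0.0
```

Tip at 71 mm, still free.

{"op": "jog_arm", "data": {
  "deltas": "255 0 0 0.1 0 0 0; 255 0 0 0.1 0 0 0"
}}

```text
t: 10.15
ee_pos: [0.5401, 0.0355, 0.1428]
orientation: [-0.0, 0.2, 0.98, -0.0]
ft_force: [0.1, 0.1, 0.4]
gripper_width: 0.001
gripper_force: 0.0
```

{"op": "jog_arm", "data": {
  "deltas": "255 0 0 0.1 0 0 0; 255 0 0 0.1 0 0 0"
}}

```text
t: 10.4
ee_pos: [0.5401, 0.0356, 0.1419]
orientation: [-0.0, 0.2, 0.98, -0.0]
ft_force: [0.1, -0.3, -0.4]
gripper_width: 0.0
gripper_force: 0.0
```

{"op": "jog_arm", "data": {
  "deltas": "255 0 0 0.1 0 0 0; 255 0 0 0.1 0 0 0"
}}

```text
t: 10.65
ee_pos: [0.5401, 0.0355, 0.1408]
orientation: [-0.0, 0.2, 0.98, -0.0]
ft_force: [-0.2, 0.2, -0.3]
gripper_width: 0.005
gripper_force: 0.0
```

{"op": "jog_arm", "data": {
  "deltas": "255 0 0 0.1 0 0 0; 255 0 0 0.1 0 0 0"
}}

```text
t: 10.9
ee_pos: [0.5401, 0.0355, 0.1398]
orientation: [-0.0, 0.2, 0.98, -0.0]
ft_force: [-0.6, -0.2, -0.9]
gripper_width: -0.001
gripper_force: 0.0
```

{"op": "jog_arm", "data": {
  "deltas": "255 0 0 0.1 0 0 0; 255 0 0 0.1 0 0 0"
}}

```text
t: 11.15
ee_pos: [0.5402, 0.0355, 0.139]
orientation: [0.0, 0.2, 0.98, -0.0]
ft_force: [-0.7, 0.2, 1.5]
gripper_width: -0.0
gripper_force: 1.1
```

{"op": "jog_arm", "data": {
  "deltas": "255 0 0 0.05 0 0 0; 255 0 0 0.05 0 0 0"
}}

```text
t: 11.4
ee_pos: [0.5403, 0.0355, 0.1385]
orientation: [0.0, 0.2, 0.98, 0.0]
ft_force: [0.1, -0.6, 4.1]
gripper_width: -0.002
gripper_force: 2.4
```

{"op": "jog_arm", "data": {
  "deltas": "255 0 0 0.05 0 0 0; 255 0 0 0.1 0 0 0"
}}

```text
t: 11.65
ee_pos: [0.5404, 0.0354, 0.1375]
orientation: [0.0, 0.2, 0.98, -0.0]
ft_force: [2.2, -0.4, 3.6]
gripper_width: -0.001
gripper_force: 2.0
```

{"op": "jog_arm", "data": {
  "deltas": "255 0 0 0.05 0 0 0; 255 0 0 0.1 0 0 0"
}}

```text
t: 11.9
ee_pos: [0.54, 0.0355, 0.1363]
orientation: [-0.0, 0.2, 0.98, -0.0]
ft_force: [0.8, -0.9, 1.0]
gripper_width: -0.0
gripper_force: 0.5
```

{"op": "jog_arm", "data": {
  "deltas": "255 0 0 0.05 0 0 0; 255 0 0 0.05 0 0 0"
}}

```text
t: 12.15
ee_pos: [0.5398, 0.0356, 0.1356]
orientation: [-0.0, 0.2, 0.98, -0.0]
ft_force: [0.0, 0.3, -0.8]
gripper_width: -0.003
gripper_force: 0.0
```

The force built to about 4 N, then faded to zero, so it has probably snapped. I'll lift, move to the -y side of the tab and look.

{"op": "jog_arm", "data": {
  "deltas": "255 0 0 0 0 0 0; 255 0 0 -3 0 0 0; 255 0 0 -7.5 0 0 0; 255 1 -4 -9 0 0 0; 255 3 -9 -9 0 0 0; 255 3 -12.3 -9 0 0 0; 255 3 -12.3 -9 0 0 0; 255 3 -12.3 -9 0 0 0; 255 3 -12.3 -9 0 0 0"
}}

```text
t: 13.28
ee_pos: [0.4648, -0.0651, 0.2258]
orientation: [-0.0, 0.199, 0.98, -0.0]
ft_force: [0.2, -0.2, -0.0]
gripper_width: -0.004
gripper_force: 0.0
```

```bash
python3 - <<'E'
from h import *
st(); c=cam("scene"); i=np.clip(c["image"][:,:,::-1]*1.5,0,255).astype(np.uint8)
cv2.imwrite("pics/s3.png",cv2.resize(i[130:290,150:330],None,fx=3.7,fy=3.7,interpolation=2))
E
```

```text
t 13.28 local xyz mm [ -0.3 -63.4] 225.8 yaw err 0.0012 F [ 0.2  -0.19 -0.04] Fbox [ 0.26 -0.09]
```

View pics/s3.png

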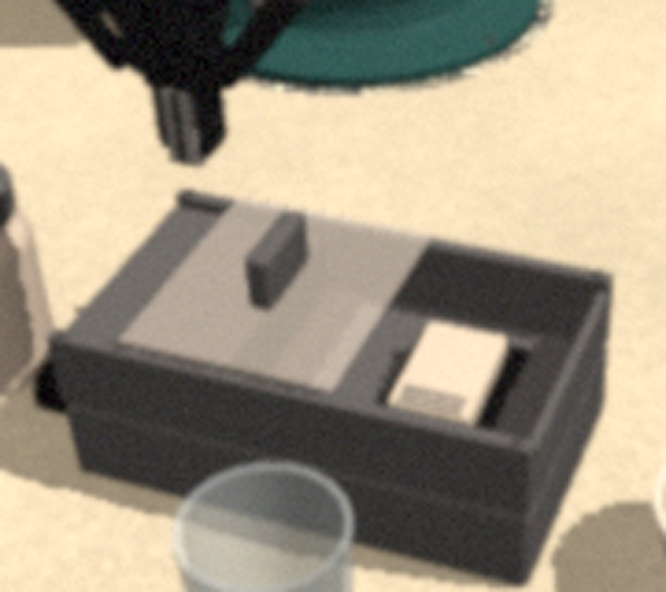

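The rocker now tilts the other way: the far end has risen to crop (465,325) and the ribbed end has dropped to (432,403). It is on. The guard hasn't moved and the finger is clear at (187,155).

{"op": "jog_arm", "data": {
  "deltas": "255 0 0 3 0 0 0; 255 0 0 5 0 0 0; 255 0 0 5.2 0 0 0; 255 0 0.5 5.2 0 0 0; 255 0 0.9 5.2 0 0 0; 255 0 1.2 5.2 0 0 0; 255 0 1.4 5.2 0 0 0; 255 0 1.6 5.2 0 0 0; 255 0 1.8 5.2 0 0 0; 255 0 2 5.2 0 0 0"
}}

```text
t: 14.58
ee_pos: [0.4722, -0.0477, 0.1739]
orientation: [-0.0, 0.2, 0.98, -0.0]
ft_force: [-0.8, -3.3, 2.6]
gripper_width: -0.001
gripper_force: 1.6
```

```bash
python3 -c "
from h import *
st()"
```

```text
t 14.57 local xyz mm [ -0.3 -44.6] 173.9 yaw err -0.0005 F [-0.84 -3.33  2.55] Fbox [ 0.53 -3.39]
```

{"op": "jog_arm", "data": {
  "deltas": "255 0 0.3 0 0 0 0; 255 0 0.7 0 0 0 0; 255 0 1.2 0 0 0 0; 255 0 1.8 0 0 0 0; 255 0 2.4 0 0 0 0; 255 0 3 0 0 0 0; 255 0 3.6 0 0 0 0; 255 0 4.2 0 0 0 0; 255 0 4.8 0 0 0 0; 255 0 5.4 0 0 0 0; 255 0 6 0 0 0 0; 255 0 6.4 0 0 0 0"
}}

```text
t: 16.08
ee_pos: [0.4974, 0.0118, 0.1739]
orientation: [-0.0, 0.199, 0.98, -0.0]
ft_force: [-4.0, -2.2, 1.8]
gripper_width: -0.001
gripper_force: 1.6
```

{"op": "jog_arm", "data": {
  "deltas": "255 0 0.3 0 0 0 0; 255 0 0.5 0 0 0 0; 255 0 0.7 0 0 0 0; 255 0 0.9 0 0 0 0; 255 0 1 0 0 0 0; 255 0 1.1 0 0 0 0; 255 0 1.2 0 0 0 0"
}}

```text
t: 16.95
ee_pos: [0.5019, 0.0225, 0.1739]
orientation: [-0.0, 0.2, 0.98, -0.0]
ft_force: [-3.4, -1.4, -0.1]
gripper_width: -0.002
gripper_force: 1.5
```

```bash
python3 -c "
from h import *
st()"
```

```text
t 16.95 local xyz mm [-0.4 31.6] 173.9 yaw err -0.0001 F [-3.44 -1.41 -0.07] Fbox [-2.62 -2.64]
```

{"op": "jog_arm", "data": {
  "deltas": "255 0 0.1 0 0 0 0; 255 0 0.2 0 0 0 0; 255 0 0.3 0 0 0 0; 255 0 0.4 0 0 0 0"
}}

```text
t: 17.45
ee_pos: [0.5035, 0.0262, 0.1739]
orientation: [-0.0, 0.2, 0.98, -0.0]
ft_force: [-3.1, -1.5, -0.7]
gripper_width: -0.001
gripper_force: 1.5
```

{"op": "jog_arm", "data": {
  "deltas": "255 0 0.1 0 0 0 0; 255 0 0.1 0 0 0 0"
}}

```text
t: 17.7
ee_pos: [0.5041, 0.0272, 0.1739]
orientation: [0.0, 0.199, 0.98, 0.0]
ft_force: [-2.1, -1.0, -0.9]
gripper_width: 0.001
gripper_force: 0.9
```

{"op": "jog_arm", "data": {
  "deltas": "255 0 0.1 0 0 0 0; 255 0 0.1 0 0 0 0"
}}

```text
t: 17.95
ee_pos: [0.5044, 0.028, 0.1739]
orientation: [0.0, 0.2, 0.98, -0.0]
ft_force: [-2.3, -1.2, -1.0]
gripper_width: -0.002
gripper_force: 1.0
```

```bash
python3 -c "
from h import *
st()"
```

```text
t 17.95 local xyz mm [-0.2 37.7] 173.9 yaw err -0.0001 F [-2.27 -1.19 -1.05] Fbox [-1.62 -1.98]
```

{"op": "jog_arm", "data": {
  "deltas": "255 0 0.1 0 0 0 0; 255 0 0.1 0 0 0 0"
}}

```text
t: 18.2
ee_pos: [0.5049, 0.029, 0.174]
orientation: [0.0, 0.2, 0.98, 0.0]
ft_force: [-2.1, -1.3, -0.9]
gripper_width: 0.001
gripper_force: 1.1
```

{"op": "jog_arm", "data": {
  "deltas": "255 0 0.1 0 0 0 0; 255 0 0.1 0 0 0 0"
}}

```text
t: 18.45
ee_pos: [0.5051, 0.0297, 0.1739]
orientation: [0.0, 0.2, 0.98, -0.0]
ft_force: [-2.5, -3.5, 0.8]
gripper_width: 0.004
gripper_force: 2.1
```

```bash
python3 -c "
from h import *
st()"
```

```text
t 18.45 local xyz mm [-0.3 39.5] 173.9 yaw err -0.0002 F [-2.51 -3.52  0.76] Fbox [-0.93 -4.22]
```

{"op": "jog_arm", "data": {
  "deltas": "255 0 0.05 0 0 0 0; 255 0 0.05 0 0 0 0"
}}

```text
t: 18.7
ee_pos: [0.5052, 0.0298, 0.1739]
orientation: [-0.0, 0.2, 0.98, -0.0]
ft_force: [-3.5, -5.9, 0.9]
gripper_width: -0.003
gripper_force: 3.6
```

{"op": "jog_arm", "data": {
  "deltas": "255 0 0.05 0 0 0 0; 255 0 0.05 0 0 0 0"
}}

```text
t: 18.95
ee_pos: [0.5052, 0.0299, 0.1739]
orientation: [-0.0, 0.2, 0.98, -0.001]
ft_force: [-5.0, -8.6, 3.4]
gripper_width: 0.0
gripper_force: 4.9
```

```bash
python3 -c "
from h import *
st()"
```

```text
t 18.95 local xyz mm [-0.2 39.7] 173.9 yaw err -0.0009 F [-4.97 -8.62  3.39] Fbox [-1.21 -9.88]
```

The force rose to 9.9 N while the finger stopped moving: hard stop, guard shut. I'll back off, lift clear and check.

{"op": "jog_arm", "data": {
  "deltas": "255 0 -0.1 0 0 0 0; 255 0 -0.4 0 0 0 0; 255 0 -1.2 0 0 0 0; 255 0 -1.5 -1 0 0 0; 255 0 -1.5 -4 0 0 0; 255 0 -1.5 -8 0 0 0; 255 8 -1.5 -12 0 0 0; 255 12 -8 -14 0 0 0; 255 12 -14 -14 0 0 0; 255 12 -14 -14 0 0 0; 255 12 -14 -14 0 0 0; 255 12 -14 -14 0 0 0"
}}

```text
t: 20.45
ee_pos: [0.3407, -0.0509, 0.3143]
orientation: [0.0, 0.199, 0.98, 0.0]
ft_force: [0.3, -0.3, -0.2]
gripper_width: -0.002
gripper_force: 0.0
```

```bash
python3 - <<'E'
from h import *
st(); c=cam("scene"); i=np.clip(c["image"][:,:,::-1]*1.5,0,255).astype(np.uint8)
cv2.imwrite("pics/s4.png",cv2.resize(i[150:320,110:390],None,fx=2.8,fy=2.8,interpolation=2))
E
```

```text
t 20.45 local xyz mm [-120.1  -98.9] 314.3 yaw err 0.0001 F [ 0.31 -0.3  -0.16] Fbox [ 0.41 -0.15]
```

View pics/s4.png

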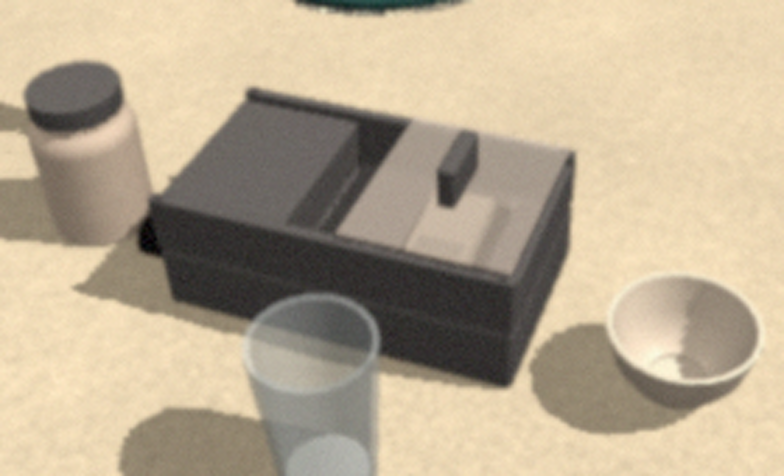

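The guard sits against its +y stop with the tab at crop (458,165). The rocker under it is tilted on, the arm is clear, and the tumbler, canister and dipper haven't moved.

```bash
python3 -c "
from cell import ctrl
print(ctrl.sign_off())"
```

```text
the job is handed in; nothing more can be done
None
```

The job is handed in at about 20 s: I slid the guard open (about 87 mm, estimated from the camera), snapped the rocker on, and slid the guard back to its stop, with no force reading above about 11 N, the arm clear, and the tumbler, canister and dipper untouched; the sign-off call returned no verdict.

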